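Hold the bag clip open around the recipe card's edge

ROBOT

A 6-joint arm with a two-finger parallel gripper is mounted at the origin on the work surface. World frame = base frame: x ahead of the robot, y to its left, z up, the work surface at z = 0. Lengths are in m, angles in rad, forces in N, time in s.
With the tool pointing down it reaches from about 0.35 to 0.775 m from the base axis. Payload 5.5 kg.
Tool frame: the origin (TCP) lies at the very end of the fingers, on their centre line; the grasp point (between the pads) lies hold_point_z behind it (hold_point_z is the distance from the TCP to the grasp point, in m); x points along the fingers, y is the direction in which the jaws open and shut, and the axes are right-handed (so a half turn about x gives the same grasp; the last joint's range is limited). The gripper opens to 85 mm and grips with 20 to 120 N. Pads are 22 mm wide; open, the fingers measure 114 mm over their backs; the gripper's body (76 mm by 85 mm) begins 54 mm behind the grasp point. The pads swing forward as they close: fully open they stand 13 mm farther back than shut.
Start: joints at [-1.339, 0.313, 0.046, 1.304, 0, 1.431], TCP at [0.209, -0.536, 0.231] pointing down, gripper open.
Joint ranges: [-2.76, 2.76], [-0.86, 1.69], [-1.03, 1.26], [-2.2, 2.34], [-1.47, 1.5], [-3.14, 3.14]. Speed limits (rad/s): [2.57, 2.57, 3.14, 3.14, 3.14, 3.14].

INTERFACE

Orientations are given as a unit quaternion [w, x, y, z].
In Python, from workcell import * gives the robot as it stands. The module is installed in compiled form; this text tells all that it offers.
- The arm moves only by the tool step_arm, never from a script. Its argument "targets" is a list of rows, each a list of 3 entries, a list of its own where there are three numbers: the turn, a rotation vector about the tool's x, y, z in degrees, then the shift along the tool's x, y, z in cm, then the finger opening in cm, from 0 to 8.54. A call has exactly 10 rows; each row shifts and turns the commanded pose from where the row before left it, along the tool's axes as they then stand; what a row does not reach is not made up. A row lasts 1/10 s, in which the tool goes at most 50 mm and 8.59 degrees, less where a joint would pass 70% of its speed; a pose out of reach is approached as far as the arm can. A call with a gripper value outside its range is refused whole. The fingers move at their own pace and stop on an object; "force" is the grip in N (left out, the last holds). Time passes only in rows, so rows that do not move let the fingers close, or fill a call up. It gives the time, the measured TCP pose, the force and the opening at its end, in the units of the state.
- get_state(): the state, without advancing time (a new reading comes with each control period).
- read_camera(name): name is "scene" or "top" or "wrist"; returns the picture (384x512x3 uint8, red, green, blue); there is no depth.
- camera_model(name): a dict with "fx", "fy", "cx", "cy" (pixels), "dist_coeffs" ([k1, k2, p1, p2, k3] as OpenCV has them; the pictures are not rectified), "xyz" and "rotation" of the camera in the world; the wrist camera has in their place "T_tool_cam" (4x4, takes a point from camera to tool coordinates, whose origin is the TCP and whose axes are the tool frame's). Camera axes: x right, y down, z forward; pixel columns grow to the right and rows downward; lengths in m; the calibration is good to about 2 mm. A picture is of the moment at which its call begins: read the wrist's pose just before it. camera_model takes no time and is no camera call.
- hand_in(): hands the job in, once; it reports no verdict.
Trained networks look in the newest picture that a camera, given by its name, has taken for a name from the list of things; names that differ only in an ending like _2 or _b are one class to them, and where a whole thing is asked for, a point or a joint stands for the part that bears it (a point fixed in the world has none). Each returns a list of dicts, best first, with "p" (0 to 1); they miss things now and then, are a little off and sometimes report something else, mostly with a low value. They report only what shows in the picture. A call takes as long as a camera call. They do not tell look-alikes from the thing itself.
- find_in(camera, label): "extent" ([left, top, width, height] in pixels, round what is visible of it).
- silhouettes(camera, label): "mask" (384x512 bool, what is visible of it) and "extent" ([left, top, width, height] in pixels, round what is visible of it).
The state is a dict: "clock": time; "joint_pos": joint angles; "qvel": joint speeds; "tau": joint torques, N m; "tcp_pos": TCP position; "orientation": TCP orientation; "wrist_force": force on the tool from outside, world axes, zero at the start; "ft_torque": the same for the moment, N m; "finger_gap": finger opening in m.
Only numpy, scipy, OpenCV 4.12 (cv2) and the standard library are available. Lean on these libraries where they do the work, as an engineer would, in place of code of your own. Each camera call takes 0.05 s, during which the arm holds its last target.

TASK

Pick the big spring bag clip up off the drawer floor by its two handles and squeeze it wide open, and only then bring it to the recipe card standing in the wooden block, so that the card's upright edge nearest you, about halfway up, is well inside the open jaws with neither jaw touching the card. Finish while still holding it there in the air, wide open and still, so that I can slide a second card in from my side: do not let go. Do not shove the card's block or disturb the other things in the drawer.

Things in the scene. Friction and masses are not known exactly. Their poses are not given: they have to be found in the camera images.
- clip: big spring bag clip, grey arms on a steel pin: 104 x 30 mm, about 90 g, lying on its side on the floor, pin upright. Origin: on the pin's axis, underside; z along the pin, x from the pin to the jaw tips (x = +51 mm), roughly away from the robot; the arms lie alike on both sides of y = 0. The lips (x = 44 to 51 mm) meet when shut and stand 25 mm apart fully open, arms farther apart behind them
- clip_handles (a point): where to grip that clip: midway between its two handles, at x = -36 mm, 15 mm above its underside. The handles (30 mm tall, from x = -6 to -52 mm) splay at rest, 42 mm over their outer faces here, 50 mm at the ends; fully squeezed together along the clip's y their outer faces are parallel and 24 mm apart
- clip_open (a joint): how far each arm of the clip is turned: 0 shut, 0.26 rad at the stop (fully squeezed); both turn alike. Squeezing at clip_handles takes about 3 N to start and 10 N to the stop, firmer does no harm; the spring shuts the clip when let go
- stand: beech block (120 x 60 x 35 mm) with the recipe card standing in its groove, about 0.4 kg, loose on the floor. Card: white board 148 mm long, 3 mm thick, top 125 mm above the floor; overhangs the block by 14 mm at both ends. Origin: centre of the block's underside; x along the card, away from the robot; the card lies in the x-z plane
- card_edge (a point): the card's upright edge nearest the robot (x = -74 mm in the stand's frame), at half height between block top and card top, 80 mm above the floor
- bowl: bystander: small clear glass bowl, 100 mm across, 42 mm high; origin: centre of its underside
- peg: bystander: small wooden spring clothes-peg, 75 x 13 x 12 mm, lying flat in front of the other things; not the clip to use; origin: its centre, underside; x along it
- basket: bystander on the left: brown rattan-look plastic basket with jars, 272 x 192 x 112 mm; origin: centre of its underside, x along its length
- box: bystander on the right: closed wooden box with sliding lid, 170 x 110 x 73 mm; origin: centre of its underside, x along its length
- cup: bystander at the back: purple flip-top straw cup with two handles, 126 mm across the handles (along y), 137 mm high; origin: centre of its underside
There are look-alikes about, which are no part of the job. Leave any green look-alike of the stand alone. Of the things shaped like the clip, the grey one is meant.

How it is judged:
By the outcome, as a careful person would: the job done as asked, in the order asked, and still so for the second after the job is handed in, while the arm keeps its last pose, push and grip.
It also fails if it takes over 38 s, if anything falls off the work surface, if the arm or the gripper's body presses on something with over 40 N, if the wrist force passes 120 N, or if a joint passes its speed limit or range.

## Working session

There is one attempt and no reset: what is moved stays moved. The work goes in short steps, Python scripts to look and compute and a tool call to move; the robot and the scene stay as the last step left them, time stands still between calls to the robot, and variables do not carry over. Pictures are saved under pics/ and viewed, and the job is handed in when it is done.

Besides the shell and the picture viewer there is one more tool, called after ">>>" as name(argument=value, ...) on one line, values as JSON. step_arm: Moves the arm, as the interface text tells. Its arguments: {"type":"object","properties":{"targets":{"type":"array","items":{"type":"array"}},"force":{"type":"number"}},"required":["targets"]}

```bash
mkdir -p pics; ls; python3 - <<'E'
from workcell import *
import cv2,numpy as np
s=get_state(); print({k:np.round(v,3).tolist() for k,v in s.items()})
for n in ["scene","top","wrist"]:
    im=read_camera(n); cv2.imwrite(f"pics/{n}0.png",cv2.cvtColor(im,cv2.COLOR_RGB2BGR))
    m=camera_model(n); print(n,{k:np.round(v,4).tolist() for k,v in m.items()})
for c in ["top","scene"]:
    for l in ["clip","stand","bowl","peg","card_edge"]:
        try: print(c,l,[(d["extent"],round(d["p"],2)) for d in find_in(c,l)])
        except Exception as e: print(c,l,e)
E
```

```text
pics
{'clock': 0.0, 'joint_pos': [-1.339, 0.314, 0.045, 1.304, -0.0, 1.431], 'qvel': [-0.001, 0.001, -0.002, -0.0, -0.002, -0.0], 'tau': [0.0, -48.063, 29.853, 0.019, -0.0, -0.0], 'tcp_pos': [0.209, -0.535, 0.23], 'orientation': [-0.13, -0.695, -0.131, 0.695], 'wrist_force': [0.221, -0.058, -0.083], 'ft_torque': [0.009, 0.009, -0.014], 'finger_gap': 0.086}
scene {'fx': 396.1942, 'fy': 396.1942, 'cx': 255.4231, 'cy': 197.5514, 'dist_coeffs': [-0.0868, 0.0, 0.0, 0.0, 0.0], 'xyz': [1.1127, -0.3536, 1.0131], 'rotation': [-0.2587, 0.8524, 0.4341, -0.1342]}
top {'fx': 347.6062, 'fy': 347.6062, 'cx': 254.1865, 'cy': 195.468, 'dist_coeffs': [-0.0999, 0.0, 0.0, 0.0, 0.0], 'xyz': [0.5087, 0.0006, 1.0831], 'rotation': [-0.0317, 0.7116, -0.7009, 0.036]}
wrist {'fx': 278.9684, 'fy': 278.9684, 'cx': 253.0758, 'cy': 192.3653, 'dist_coeffs': [-0.0614, 0.0, 0.0, 0.0, 0.0], 'T_tool_cam': [[-0.0001, -0.2809, 0.9597, -0.1419], [1.0, -0.0001, 0.0001, 0.0007], [0.0001, 0.9597, 0.2809, -0.0719], [0.0, 0.0, 0.0, 1.0]]}
top clip [([286.8, 130.4, 22.5, 27.2], 0.66), ([237.4, 175.0, 11.7, 8.2], 0.56)]
top stand [([170.6, 167.1, 27.9, 52.9], 0.85), ([314.0, 231.9, 47.7, 44.1], 0.67)]
top bowl [([305.4, 178.5, 35.4, 29.9], 0.6)]
top peg [([201.1, 246.2, 19.6, 5.8], 0.54)]
top card_edge [([170.6, 165.3, 26.8, 57.6], 0.7), ([312.8, 233.9, 48.5, 44.6], 0.61)]
scene clip [([253.6, 208.8, 33.0, 24.5], 0.77), ([236.7, 271.5, 34.3, 35.2], 0.62), ([249.9, 154.7, 12.3, 15.4], 0.51)]
scene stand [([290.1, 140.2, 39.3, 55.5], 0.82), ([135.3, 177.4, 28.4, 58.8], 0.79)]
scene bowl [([176.1, 234.3, 35.4, 37.6], 0.67)]
scene peg [([251.7, 154.0, 10.9, 16.4], 0.42)]
scene card_edge [([132.0, 178.0, 36.9, 57.7], 0.85), ([289.8, 139.7, 37.4, 57.8], 0.84)]
```

```bash
python3 - <<'E'
import cv2
a=cv2.imread("pics/top0.png"); cv2.imwrite("pics/top0b.png",cv2.resize(a[90:310,100:400],(800,587),interpolation=cv2.INTER_CUBIC))
a=cv2.imread("pics/scene0.png"); cv2.imwrite("pics/scene0b.png",cv2.resize(a[80:350,80:420],(756,600),interpolation=cv2.INTER_CUBIC))
E
```

```text
(no output)
```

View pics/top0b.png

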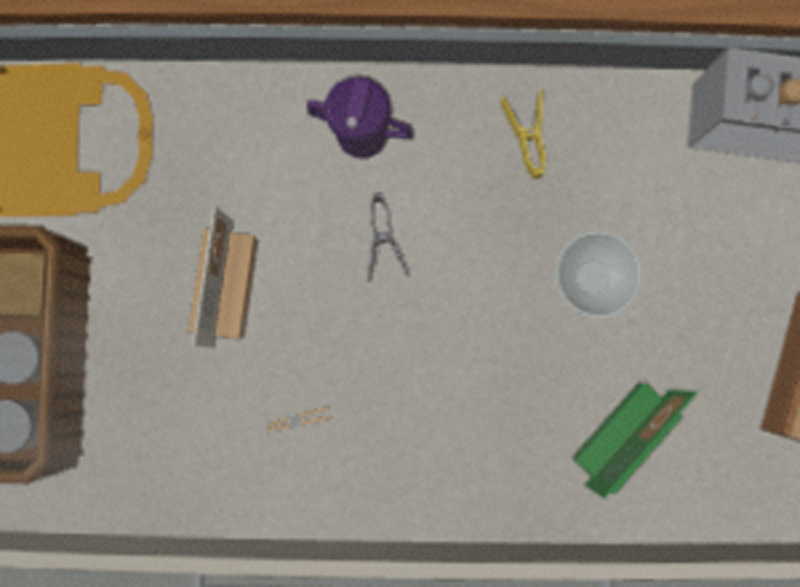

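View pics/scene0b.png

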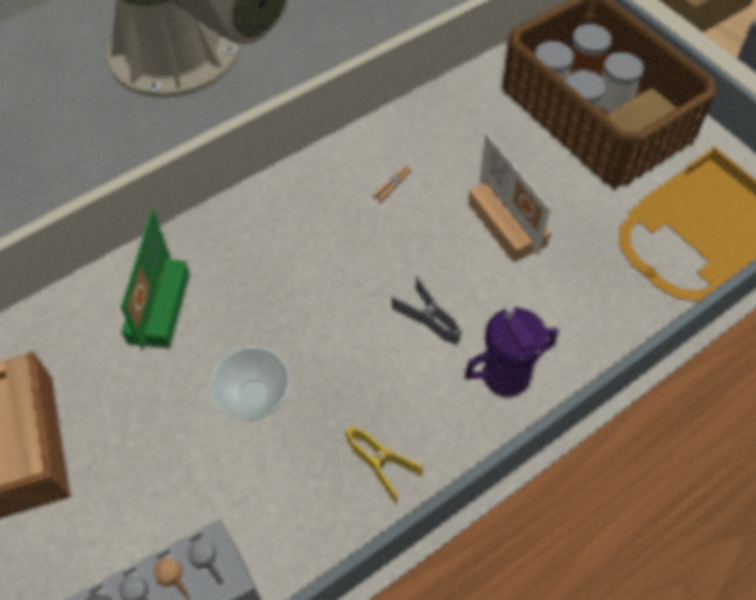

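View pics/top0.png

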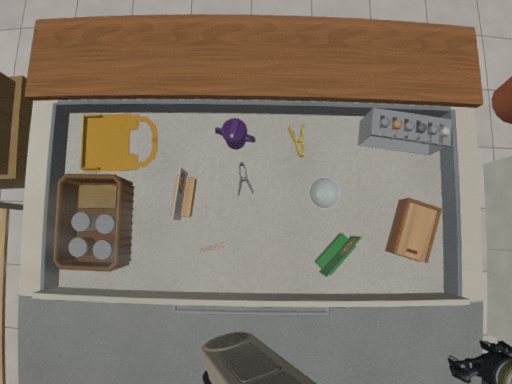

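Candidates in the top picture are the grey clip at (243,180), the yellow clip at (298,141) and the wooden peg at (212,246). I choose the grey one. For stands, the beech one is at (183,193) and the green one at (338,254), so I take the beech one. Next I find the floor height and positions.

```bash
cat > h.py <<'E'
from workcell import *
import workcell,cv2,numpy as np
from scipy.spatial.transform import Rotation as R
def q2R(q): return R.from_quat([q[1],q[2],q[3],q[0]]).as_matrix()
def cam(n,s=None):
    m=camera_model(n);K=np.array([[m["fx"],0,m["cx"]],[0,m["fy"],m["cy"]],[0,0,1.]]);D=np.array(m["dist_coeffs"])
    if "xyz" in m:
        r=np.array(m["rotation"]); r=q2R(r) if r.size==4 else r
        return K,D,r,np.array(m["xyz"])
    s=s or get_state(); T=np.eye(4);T[:3,:3]=q2R(s["orientation"]);T[:3,3]=s["tcp_pos"];T=T@np.array(m["T_tool_cam"])
    return K,D,T[:3,:3],T[:3,3]
def ray(c,p):
    K,D,r,t=c; u=cv2.undistortPoints(np.array([[p]],float),K,D)[0,0]; d=r@np.array([u[0],u[1],1]); return t,d/np.linalg.norm(d)
def onz(c,p,z):
    t,d=ray(c,p); return t+d*(z-t[2])/d[2]
def tri(c1,p1,c2,p2):
    a,d=ray(c1,p1);b,e=ray(c2,p2);k=np.linalg.lstsq(np.c_[d,-e],b-a,rcond=None)[0]
    x,y=a+d*k[0],b+e*k[1]; return (x+y)/2,np.linalg.norm(x-y)
def proj(c,P):
    K,D,r,t=c; return cv2.projectPoints(np.array(P,float).reshape(-1,1,3),cv2.Rodrigues(r.T)[0],-r.T@t,K,D)[0][:,0]
E
python3 - <<'E'
from h import *
print([n for n in dir(workcell) if not n.startswith('__')])
try: print(hold_point_z)
except Exception as e: print(e)
T=cam("top");S=cam("scene")
print(T[2].round(2).tolist())
for n,a,b in [("pin",(244.4,179.2),(273.4,221.7)),("tip",(241.7,163.1),(284.6,230.8)),("hL",(239.1,195),(268.9,206.9)),("hR",(253,192.7),(257.6,215.9)),
 ("cardneartop",(179,219),(80+485/2.2235,80+137/2.222)),("cardfartop",(100+218/2.667,90+208/2.667),(80+547/2.2235,80+208/2.222)),("cardfarbase?",(181.5,168),(80+540/2.2235,80+250/2.222))]:
    p,e=tri(T,a,S,b); print(n,p.round(3),round(e,4))
s=get_state(); print(q2R(s["orientation"]).round(2).tolist())
for lab in ["clip","stand"]:
  for c in ["top","scene"]:
    read_camera(c)
    for d in silhouettes(c,lab): print(lab,c,np.round(d["extent"],1),round(d["p"],2),d["mask"].sum())
E
```

```text
['MotionError', 'camera_model', 'find_in', 'get_state', 'hand_in', 'hold_point_z', 'read_camera', 'silhouettes']
0.0187
[[0.01, -1.0, 0.1], [-1.0, -0.02, -0.01], [0.01, -0.1, -1.0]]
pin [0.664 0.028 0.01 ] 0.0056
tip [0.712 0.035 0.018] 0.0003
hL [0.615 0.046 0.013] 0.0101
hR [0.622 0.001 0.013] 0.0063
cardneartop [0.536 0.209 0.124] 0.0147
cardfartop [0.677 0.202 0.122] 0.0044
cardfarbase? [0.686 0.212 0.034] 0.0167
[[0.0, 0.36, -0.93], [-0.0, -0.93, -0.36], [-1.0, 0.0, 0.0]]
clip top [291.1 128.4  13.1  27.4] 0.69 157
clip top [238.9 160.6  15.8  35.3] 0.45 96
clip top [311.8 177.   30.9  31.3] 0.31 754
clip top [173.1 167.4  27.4  56. ] 0.26 913
clip scene [255.4 202.5  31.1  30.2] 0.56 353
clip scene [236.1 271.8  31.5  34.2] 0.52 370
stand top [172.8 168.   26.2  56.3] 0.93 940
stand top [315.6 234.7  44.6  40.2] 0.58 1000
stand top [241.2 161.3   8.2  27.5] 0.57 56
stand scene [131.5 178.7  34.5  58.1] 0.98 1241
stand scene [292.4 140.3  37.3  56.8] 0.94 1235
```

```bash
python3 - <<'E'
from h import *
s=get_state();Rm=q2R(s["orientation"])
d=np.array([0.575,0.02,0.23])-s["tcp_pos"]; print("tool shift cm",(Rm.T@d*100).round(1), s["clock"])
y=Rm[:,1]; print("yaw y",np.degrees(np.arctan2(y[1],y[0])))
T=cam("top");S=cam("scene")
print("cup near bottom",onz(T,(100+362/2.667,90+157/2.667),0.0))
E
```

```text
tool shift cm [  0.1 -38.5 -54.3] 1.05
yaw y -68.69531230640283
cup near bottom [0.76060657 0.05561634 0.        ]
```

>>> step_arm(targets=[[[0, 0, 0], [0, -2.75, -3.9], 8.5], [[0, 0, 0], [0, -2.75, -3.9], 8.5], [[0, 0, 0], [0, -2.75, -3.9], 8.5], [[0, 0, 0], [0, -2.75, -3.9], 8.5], [[0, 0, 0], [0, -2.75, -3.9], 8.5], [[0, 0, 0], [0, -2.75, -3.9], 8.5], [[0, 0, 0], [0, -2.75, -3.9], 8.5], [[0, 0, 0], [0, -2.75, -3.9], 8.5], [[0, 0, 0], [0, -2.75, -3.9], 8.5], [[0, 0, 0], [0, -2.75, -3.9], 8.5]], force=60)

```text
clock: 2.05
tcp_pos: [0.4732, -0.1361, 0.2316]
orientation: [0.131, 0.695, 0.13, -0.695]
wrist_force: [0.0, -0.4, -0.2]
finger_gap: 0.0851
```

>>> step_arm(targets=[[[0, 0, 0], [0, -2.75, -3.9], 8.5], [[0, 0, 0], [0, -2.75, -3.9], 8.5], [[0, 0, 0], [0, -2.75, -3.9], 8.5], [[0, 0, 0], [0, -2.75, -3.7], 8.5], [[-8.5, 0, 0], [0, 0, 0], 8.5], [[-8.5, 0, 0], [0, 0, 0], 8.5], [[-8.5, 0, 0], [0, 0, 0], 8.5], [[-8.5, 0, 0], [0, 0, 0], 8.5], [[-8.5, 0, 0], [0, 0, 0], 8.5], [[-8.5, 0, 0], [0, 0, 0], 8.5]])

```text
clock: 3.05
tcp_pos: [0.5759, 0.0206, 0.2313]
orientation: [-0.419, -0.57, -0.419, 0.57]
wrist_force: [-0.6, 0.4, 0.3]
finger_gap: 0.0849
```

>>> step_arm(targets=[[[-8.5, 0, 0], [0, 0, 0], 8.5], [[-8.5, 0, 0], [0, 0, 0], 8.5], [[-8.5, 0, 0], [0, 0, 0], 8.5], [[-8.5, 0, 0], [0, 0, 0], 8.5], [[-8.5, 0, 0], [0, 0, 0], 8.5], [[-8.5, 0, 0], [0, 0, 0], 8.5], [[-8.5, 0, 0], [0, 0, 0], 8.5], [[-8.5, 0, 0], [0, 0, 0], 8.5], [[-8.5, 0, 0], [0, 0, 0], 8.5], [[-8.5, 0, 0], [0, 0, 0], 8.5]])

```text
clock: 4.05
tcp_pos: [0.5759, 0.0205, 0.2313]
orientation: [0.694, 0.137, 0.694, -0.137]
wrist_force: [0.3, 0.1, -0.9]
finger_gap: 0.0851
```

>>> step_arm(targets=[[[-8.5, 0, 0], [0, 0, 0], 8.5], [[-8.5, 0, 0], [0, 0, 0], 8.5], [[-8.5, 0, 0], [0, 0, 0], 8.5], [[-4.5, 0, 0], [0, 0, 0], 8.5], [[0, 0, 0], [1.0, 0, 0], 8.5], [[0, 0, 0], [2.0, 0, 0], 8.5], [[0, 0, 0], [1.0, 0, 0], 8.5], [[0, 0, 0], [0, 0, 0], 8.5], [[0, 0, 0], [0, 0, 0], 8.5], [[0, 0, 0], [0, 0, 0], 8.5]])

```text
clock: 5.05
tcp_pos: [0.5763, 0.0205, 0.192]
orientation: [0.706, -0.045, 0.705, 0.045]
wrist_force: [-0.1, -0.1, 0.7]
finger_gap: 0.0853
```

```bash
python3 - <<'E'
from h import *
s=get_state(); im=cv2.cvtColor(read_camera("wrist"),cv2.COLOR_RGB2BGR)
np.save("s1.npy",s,allow_pickle=True)
cv2.imwrite("pics/w1raw.png",im); cv2.imwrite("pics/w1.png",cv2.resize(im,(800,600),interpolation=cv2.INTER_CUBIC))
print(s["tcp_pos"],s["joint_pos"],q2R(s["orientation"]).round(3).tolist())
for d in find_in("wrist","clip"): print(d)
for d in find_in("wrist","stand"): print(d)
E
```

```text
[0.57633707 0.02050588 0.19199457] [-1.03540055e-01  3.29032210e-01 -2.84132363e-02  1.21217261e+00
 -1.21687430e-04 -2.30586124e-01] [[0.001, -0.127, 0.992], [-0.0, 0.992, 0.127], [-1.0, -0.0, 0.001]]
{'extent': [230.0, 203.9, 41.9, 77.9], 'p': 0.84}
{'extent': [110.7, 274.6, 6.2, 4.4], 'p': 0.61}
{'extent': [0.0, 2.5, 77.5, 77.5], 'p': 0.96}
{'extent': [365.3, 159.9, 141.0, 131.2], 'p': 0.59}
{'extent': [326.8, 63.9, 66.6, 20.8], 'p': 0.36}
```

View pics/w1.png

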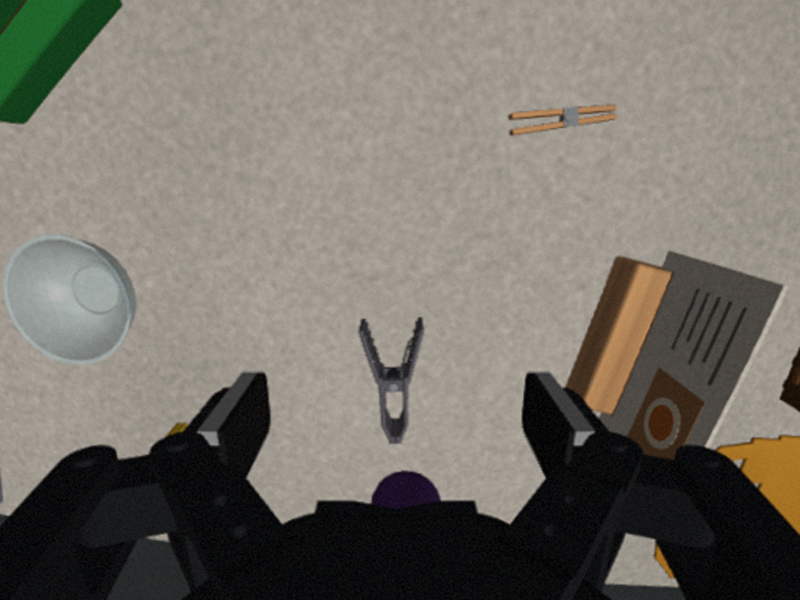

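The grey clip is ahead: pin at (393,378), handle ends at (362,322) and (420,320), jaw tip at (396,441) in the 800-wide view. I check it in a close crop.

```bash
python3 - <<'E'
import cv2
a=cv2.imread("pics/w1raw.png"); cv2.imwrite("pics/w1c.png",cv2.resize(a[195:295,200:300],(600,600),interpolation=cv2.INTER_CUBIC))
E
```

```text
(no output)
```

View pics/w1c.png

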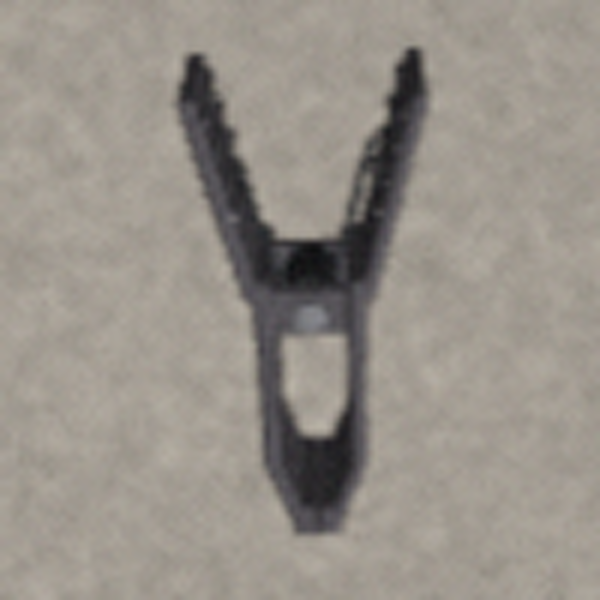

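```bash
python3 - <<'E'
from h import *
s=np.load("s1.npy",allow_pickle=True).item(); c=cam("wrist",s)
f=lambda x,y:(200+x/6-.4,195+y/6-.4)
P={}
for n,p,z in [("pin",(312,318),.03),("tip",(320,532),.03),("hLtop",(183,100),.03),("hRtop",(427,95),.03),("hLb",(195,57),0.),("hRb",(413,50),0.)]:
    P[n]=onz(c,f(*p),z); print(n,P[n].round(4))
d=P["tip"]-P["pin"]; print("len",np.linalg.norm(d),"yaw",np.degrees(np.arctan2(d[1],d[0])))
m=(P["hLtop"]+P["hRtop"])/2; e=P["pin"]-m; print("handle mid",m,np.linalg.norm(e),np.degrees(np.arctan2(e[1],e[0])),"span",np.linalg.norm(P["hLtop"]-P["hRtop"]))
psi=np.arctan2(P["tip"][1]-m[1],P["tip"][0]-m[0]); print("yaw all",np.degrees(psi))
g=P["pin"]-0.036*np.array([np.cos(psi),np.sin(psi),0]); g[2]=0.003; print("grip",g)
Rm=q2R(s["orientation"]); y=Rm[:,1]; print("tool clip-x yaw", np.degrees(np.arctan2(Rm[1,2],Rm[0,2])))
print("shift cm", (Rm.T@(g-s["tcp_pos"])*100).round(2))
E
```

```text
pin [0.6639 0.0292 0.03  ]
tip [0.7135 0.0371 0.03  ]
hLtop [ 0.6207 -0.0014  0.03  ]
hRtop [0.6137 0.0452 0.03  ]
hLb [ 0.6221 -0.0011  0.    ]
hRb [0.6148 0.0442 0.    ]
len 0.05024586361418394 yaw 9.102020204835231
handle mid [0.61723211 0.02192722 0.03      ] 0.04724841846174604 8.84040416022531 span 0.04711802705792308
yaw all 8.975233859951627
grip [0.62836002 0.02357221 0.003     ]
tool clip-x yaw 7.279211880321541
shift cm [18.91 -0.35  5.18]
```

>>> step_arm(targets=[[[-1.7, 0, 0], [1, -0.05, 1], 8.5], [[0, 0, 0], [2.5, -0.1, 1.5], 8.5], [[0, 0, 0], [3, -0.05, 1.5], 8.5], [[0, 0, 0], [3, 0, 1.2], 8.5], [[0, 0, 0], [3, 0, 0], 8.5], [[0, 0, 0], [2, 0, 0], 8.5], [[0, 0, 0], [1.5, 0, 0], 8.5], [[0, 0, 0], [1, 0, 0], 8.5], [[0, 0, 0], [0, 0, 0], 8.5], [[0, 0, 0], [0, 0, 0], 8.5]])

```text
clock: 6.2
tcp_pos: [0.628, 0.0264, 0.0215]
orientation: [0.705, -0.056, 0.705, 0.056]
wrist_force: [-0.1, 0.8, 0.4]
finger_gap: 0.0852
```

```bash
python3 - <<'E'
from h import *
s=get_state(); im=cv2.cvtColor(read_camera("wrist"),cv2.COLOR_RGB2BGR)
cv2.imwrite("pics/w2.png",cv2.resize(im,(800,600),interpolation=cv2.INTER_CUBIC))
Rm=q2R(s["orientation"]);print(s["tcp_pos"],np.degrees(np.arctan2(Rm[1,2],Rm[0,2])))
print("shift",(Rm.T@(np.array([.62836,.02357,.003])-s["tcp_pos"])*100).round(2))
c=cam("wrist",s);print(proj(c,[[.628,.0236,.03],[.664,.0292,.03]])*800/512)
E
```

```text
[0.62800725 0.02640213 0.02148834] 9.02197372640936
shift [ 1.85 -0.28 -0.01]
[[389.11211854 388.54848395]
 [389.26404071 477.70033401]]
```

View pics/w2.png

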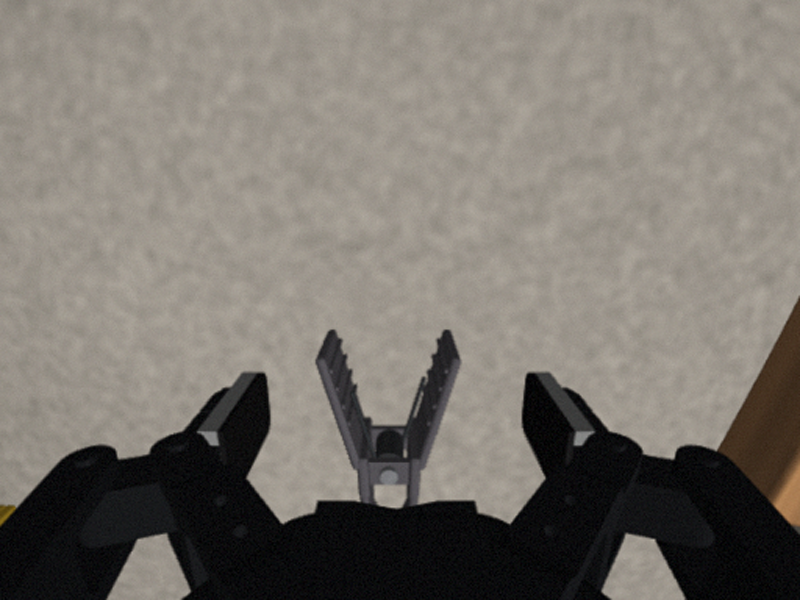

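The pin is predicted at (389,478) and seen at (388,477), so the pose agrees. I lower and squeeze.

>>> step_arm(targets=[[[0, 0, 0], [0.6, -0.14, 0], 8.5], [[0, 0, 0], [0.6, -0.14, 0], 8.5], [[0, 0, 0], [0.5, 0, 0], 8.5], [[0, 0, 0], [0.15, 0, 0], 8.5], [[0, 0, 0], [0, 0, 0], 6.0], [[0, 0, 0], [0, 0, 0], 4.5], [[0, 0, 0], [0, 0, 0], 3.5], [[0, 0, 0], [0, 0, 0], 2.5], [[0, 0, 0], [0, 0, 0], 1.5], [[0, 0, 0], [0, 0, 0], 1.0]], force=60)

```text
clock: 7.25
tcp_pos: [0.6291, 0.0235, 0.0048]
orientation: [0.706, -0.056, 0.704, 0.055]
wrist_force: [-1.1, 0.1, 9.6]
finger_gap: 0.0202
```

>>> step_arm(targets=[[[0, 0, 0], [0, 0, 0], 1.0], [[0, 0, 0], [0, 0, 0], 1.0], [[0, 0, 0], [0, 0, 0], 1.0], [[0, 0, 0], [0, 0, 0], 1.0], [[0, 0, 0], [0, 0, 0], 1.0], [[0, 0, 0], [0, 0, 0], 1.0], [[0, 0, 0], [0, 0, 0], 1.0], [[0, 0, 0], [0, 0, 0], 1.0], [[0, 0, 0], [0, 0, 0], 1.0], [[0, 0, 0], [0, 0, 0], 1.0]])

```text
clock: 8.25
tcp_pos: [0.6291, 0.0235, 0.0048]
orientation: [0.706, -0.056, 0.704, 0.055]
wrist_force: [-2.1, 0.0, 8.1]
finger_gap: 0.0206
```

```bash
python3 - <<'E'
from h import *
s=get_state(); im=cv2.cvtColor(read_camera("wrist"),cv2.COLOR_RGB2BGR)
cv2.imwrite("pics/w3.png",cv2.resize(im,(800,600),interpolation=cv2.INTER_CUBIC))
print(s["tcp_pos"],s["finger_gap"],s["wrist_force"])
E
```

```text
[0.6290695  0.02351473 0.00476515] 0.020580672043379773 [-2.05536401  0.01545946  8.11505152]
```

View pics/w3.png

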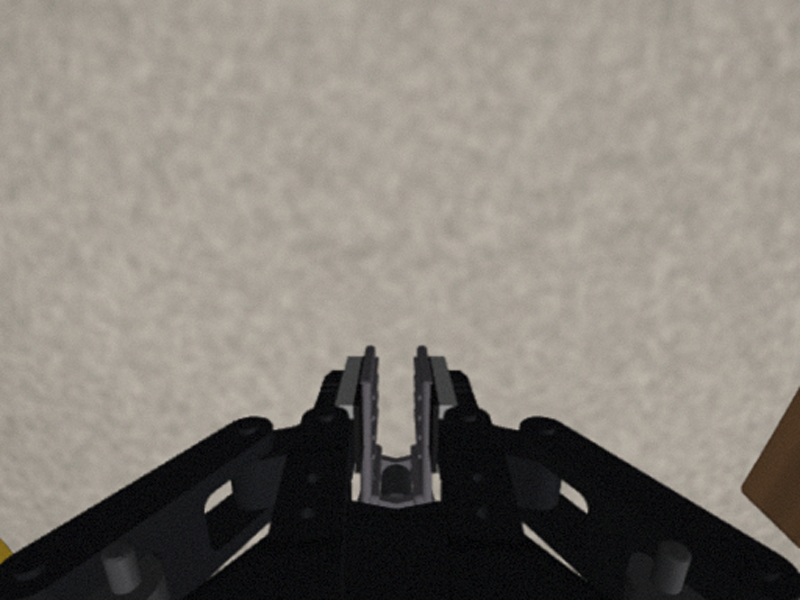

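The clip is squeezed: the handles look parallel at columns 365 and 425 and the gap is 20.6 mm. I lift and move to a viewpoint where the stand shows beside the fingers.

>>> step_arm(targets=[[[0, 0, 0], [-1, 0, 0], 1.0], [[0, 0, 0], [-2.5, 0, 0], 1.0], [[0, 0, 0], [-3.5, 0, 0], 1.0], [[0, 0, 0], [-3.5, 0.5, -1], 1.0], [[0, 0, 0], [-3.5, 1.6, -2.0], 1.0], [[0, 0, 0], [-3.0, 2.0, -2.5], 1.0], [[0, 0, 0], [-2, 2.5, -3], 1.0], [[0, 0, 0], [-1, 2, -2], 1.0], [[0, 0, 0], [0, 1, -1], 1.0], [[0, 0, 0], [0, 0, 0], 1.0]])

```text
clock: 9.3
tcp_pos: [0.4981, 0.1014, 0.2033]
orientation: [0.705, -0.056, 0.705, 0.056]
wrist_force: [0.5, 0.3, -1.2]
finger_gap: 0.0203
```

```bash
python3 - <<'E'
from h import *
s=get_state(); im=cv2.cvtColor(read_camera("wrist"),cv2.COLOR_RGB2BGR)
np.save("s4.npy",s,allow_pickle=True); cv2.imwrite("pics/w4raw.png",im)
cv2.imwrite("pics/w4.png",cv2.resize(im,(800,600),interpolation=cv2.INTER_CUBIC))
print(s["tcp_pos"],s["finger_gap"],s["wrist_force"],np.abs(s["qvel"]).max())
for n in ["top","scene"]:
    im=read_camera(n); cv2.imwrite(f"pics/{n}4.png",cv2.cvtColor(im,cv2.COLOR_RGB2BGR))
a=cv2.imread("pics/scene4.png"); cv2.imwrite("pics/scene4b.png",cv2.resize(a[120:240,210:350],(700,600),interpolation=cv2.INTER_CUBIC))
a=cv2.imread("pics/top4.png"); cv2.imwrite("pics/top4b.png",cv2.resize(a[150:250,150:270],(720,600),interpolation=cv2.INTER_CUBIC))
a=cv2.imread("pics/top0.png"); cv2.imwrite("pics/top0c.png",cv2.resize(a[160:230,150:230],(640,560),interpolation=cv2.INTER_CUBIC))
E
```

```text
[0.49812607 0.10140163 0.20325825] 0.02032045464277656 [ 0.51188486  0.27759411 -1.16084555] 0.04432318455833078
```

View pics/w4.png

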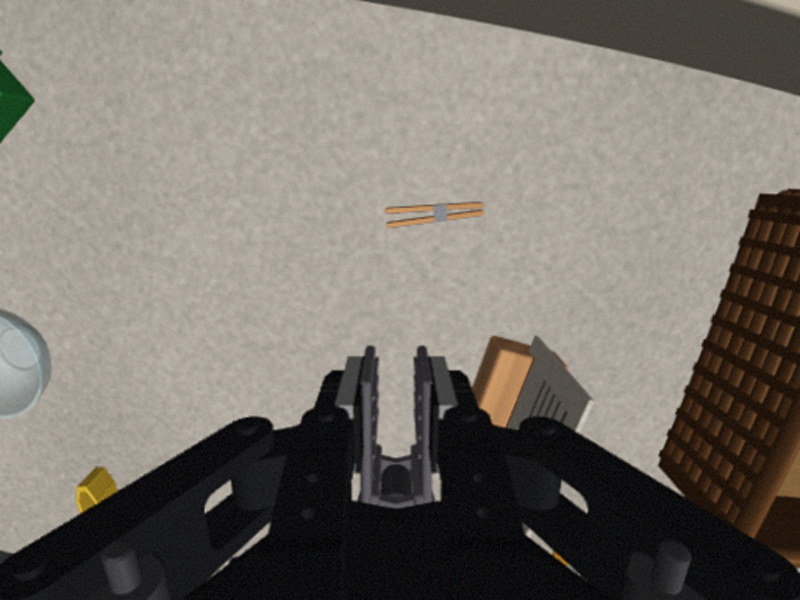

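View pics/scene4b.png

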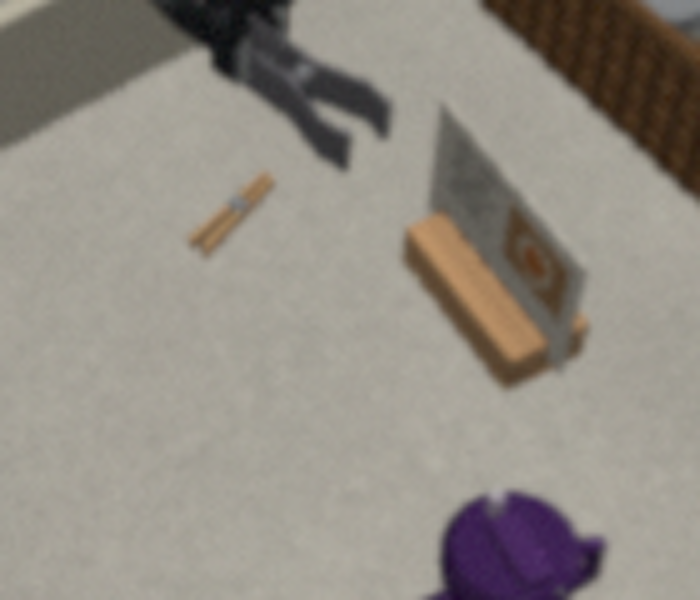

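View pics/top4b.png

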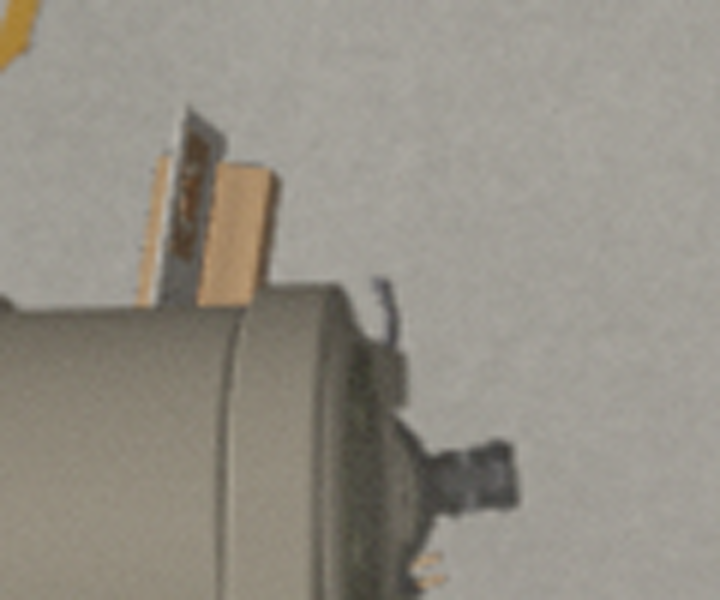

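View pics/top0c.png

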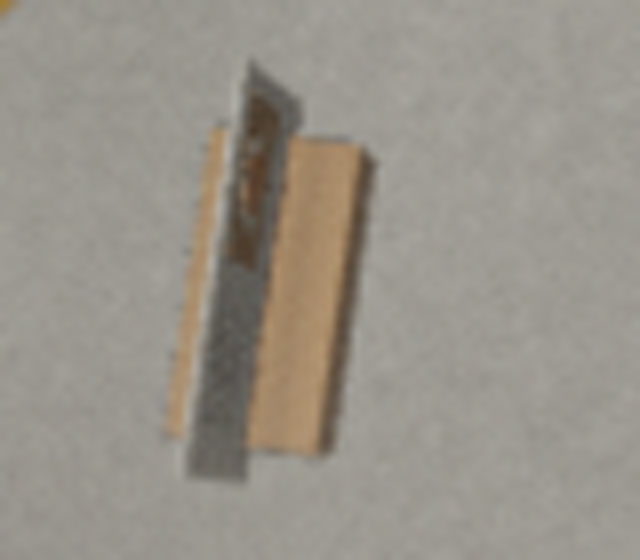

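Stand features I read: card's near top corner in top0c (188,478), scene4b (443,105), w1 (782,287), w4 (592,400), plus block corners. I fit the stand's x, y and yaw to all of them.

```bash
cat > fit.py <<'E'
from h import *
from scipy.optimize import least_squares
s1=np.load("s1.npy",allow_pickle=True).item();s4=np.load("s4.npy",allow_pickle=True).item()
C={"t":cam("top"),"s":cam("scene"),"w1":cam("wrist",s1),"w4":cam("wrist",s4)}
u=lambda o,k:(lambda x,y:(o[0]+(x+.5)/k-.5,o[1]+(y+.5)/k-.5))
f={"t":u((150,160),8),"s":u((210,120),5),"w1":u((0,0),1.5625),"w4":u((0,0),1.5625)}
NT=(-74,0,125);FT=(74,0,125);BN=(-60,-30,35);BF=(60,-30,35);LF=(60,30,35);LN=(-60,30,35)
O=[("t",NT,(188,478)),("t",FT,(248,64)),("t",BF,(362,148)),("t",BN,(320,453)),("t",LF,(215,128)),("t",LN,(168,437)),
("s",NT,(443,103)),("s",FT,(587,268)),("s",BN,(406,240)),("s",BF,(510,363)),
("w1",NT,(782,287)),("w1",BN,(620,257)),("w4",NT,(592,400)),("w4",BN,(491,338))]
def world(p,l): c,s=np.cos(p[2]),np.sin(p[2]); l=np.array(l)/1000.; return np.array([p[0]+c*l[0]-s*l[1],p[1]+s*l[0]+c*l[1],l[2]])
def res(p,use): return np.concatenate([(proj(C[v],world(p,l))[0]-f[v](*q))*(C[v][0][0,0]**-1)*(300 if 1 else 1) for v,l,q in O if v in use])
def go(use):
    r=least_squares(lambda p:res(p,use),[.61,.205,-.05],loss="soft_l1"); return r.x
if __name__=="__main__":
    for use in [("t",),("s",),("w1","w4"),("t","s"),("t","s","w1","w4")]:
        p=go(use); print(use,p[:2].round(4),np.degrees(p[2]).round(2),"edge",world(p,(-74,0,80)).round(4),"rms",np.sqrt((res(p,use)**2).mean()).round(2))
    p=go(("t","s","w1","w4"))
    for (v,l,q) in O: print(v,l,(proj(C[v],world(p,l))[0]-f[v](*q)).round(1))
E
python3 fit.py
```

```text
('t',) [0.6044 0.2113] -6.24 edge [0.5308 0.2194 0.08  ] rms 0.33
('s',) [0.6082 0.2118] -5.63 edge [0.5346 0.219  0.08  ] rms 0.59
('w1', 'w4') [0.6048 0.197 ] -15.72 edge [0.5336 0.2171 0.08  ] rms 3.9
('t', 's') [0.6055 0.2118] -5.91 edge [0.5319 0.2194 0.08  ] rms 0.59
('t', 's', 'w1', 'w4') [0.6061 0.2101] -5.72 edge [0.5325 0.2175 0.08  ] rms 2.63
t (-74, 0, 125) [ 0.4 -0.5]
t (74, 0, 125) [ 0.1 -1.3]
t (60, -30, 35) [ 0.9 -0.9]
t (-60, -30, 35) [1.  0.1]
t (60, 30, 35) [-0.1 -0.6]
t (-60, 30, 35) [ 0.5 -0.3]
s (-74, 0, 125) [-1.  -0.4]
s (74, 0, 125) [-0.7  0.4]
s (-60, -30, 35) [-1.4 -2. ]
s (60, -30, 35) [-0.5  0.4]
w1 (-74, 0, 125) [ 0.2 -1.8]
w1 (-60, -30, 35) [9.1 3.3]
w4 (-74, 0, 125) [-2.9 -0.7]
w4 (-60, -30, 35) [3.3 6.6]
```

```bash
python3 - <<'E'
import cv2
a=cv2.imread("pics/w1raw.png"); cv2.imwrite("pics/w1d.png",cv2.resize(a[150:300,350:512],(648,600),interpolation=cv2.INTER_CUBIC))
a=cv2.imread("pics/w4raw.png"); cv2.imwrite("pics/w4d.png",cv2.resize(a[205:285,295:395],(750,600),interpolation=cv2.INTER_CUBIC))
E
sed -i 's/("w1",BN,(620,257)),//; s/,("w4",BN,(491,338))//' fit.py; python3 fit.py
```

```text
('t',) [0.6044 0.2113] -6.24 edge [0.5308 0.2194 0.08  ] rms 0.33
('s',) [0.6082 0.2118] -5.63 edge [0.5346 0.219  0.08  ] rms 0.59
('w1', 'w4') [0.6075 0.2159] -2.44 edge [0.5335 0.2191 0.08  ] rms 1.2
('t', 's') [0.6055 0.2118] -5.91 edge [0.5319 0.2194 0.08  ] rms 0.59
('t', 's', 'w1', 'w4') [0.6068 0.2116] -5.97 edge [0.5332 0.2193 0.08  ] rms 0.77
t (-74, 0, 125) [-0.2 -0.7]
t (74, 0, 125) [-0.3 -1.5]
t (60, -30, 35) [ 0.5 -1.1]
t (-60, -30, 35) [ 0.4 -0.1]
t (60, 30, 35) [-0.5 -0.9]
t (-60, 30, 35) [-0.1 -0.5]
s (-74, 0, 125) [-0.4 -0.6]
s (74, 0, 125) [-0.3  0.4]
s (-60, -30, 35) [-0.9 -2.2]
s (60, -30, 35) [-0.   0.4]
w1 (-74, 0, 125) [ 1.9 -0.7]
w4 (-74, 0, 125) [-1.2  0.2]
```

View pics/w1d.png

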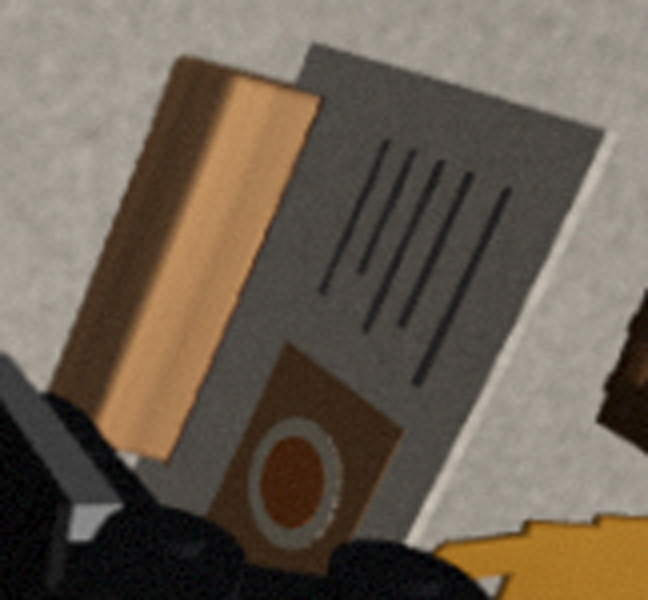

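View pics/w4d.png

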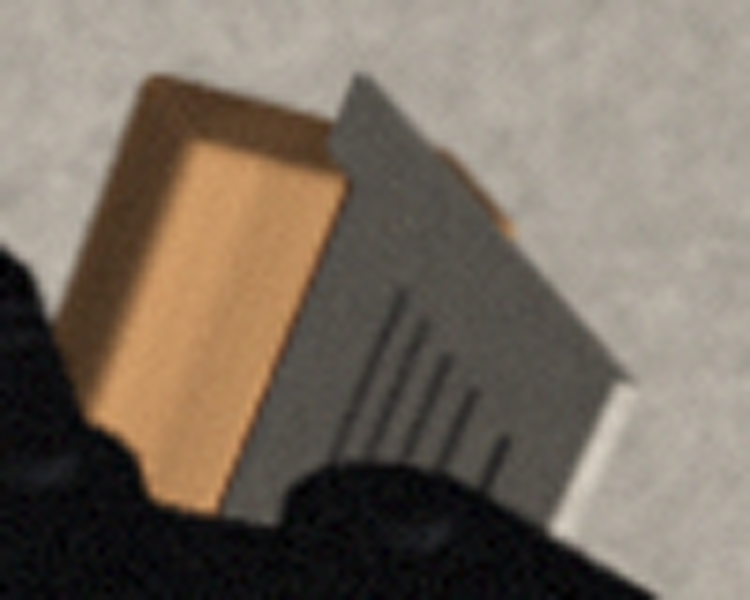

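```bash
python3 - <<'E'
t=open("fit.py").read()
t=t.replace('("w1",NT,(782,287)),("w4",NT,(592,400))','("a",(-74,-1.5,125),(604,130)),("a",(-60,-30,0),(182,57)),("a",BN,(230,75)),("a",(-60,-1.5,35),(322,97)),("b",(-74,-1.5,125),(626,382)),("b",(-60,-30,0),(150,76)),("b",BN,(195,139)),("b",(-60,-1.5,35),(348,180))')
t=t.replace('"w1":cam("wrist",s1),"w4":cam("wrist",s4)','"a":cam("wrist",s1),"b":cam("wrist",s4)').replace('"w1":u((0,0),1.5625),"w4":u((0,0),1.5625)','"a":u((350,150),4),"b":u((295,205),7.5)').replace('"w1","w4"','"a","b"')
open("fit.py","w").write(t)
E
python3 fit.py
```

```text
('t',) [0.6044 0.2113] -6.24 edge [0.5308 0.2194 0.08  ] rms 0.33
('s',) [0.6082 0.2118] -5.63 edge [0.5346 0.219  0.08  ] rms 0.59
('a', 'b') [0.6066 0.2141] -4.76 edge [0.5328 0.2203 0.08  ] rms 0.98
('t', 's') [0.6055 0.2118] -5.91 edge [0.5319 0.2194 0.08  ] rms 0.59
('t', 's', 'a', 'b') [0.6065 0.2125] -6.04 edge [0.533  0.2203 0.08  ] rms 0.84
t (-74, 0, 125) [-0.6 -0.7]
t (74, 0, 125) [-0.6 -1.4]
t (60, -30, 35) [ 0.2 -1. ]
t (-60, -30, 35) [ 0.1 -0. ]
t (60, 30, 35) [-0.7 -0.8]
t (-60, 30, 35) [-0.4 -0.5]
s (-74, 0, 125) [-0.2 -0.8]
s (74, 0, 125) [-0.1  0.2]
s (-60, -30, 35) [-0.7 -2.4]
s (60, -30, 35) [0.1 0.2]
a (-74, -1.5, 125) [1.2 0.1]
a (-60, -30, 0) [-2.1 -1.3]
a (-60, -30, 35) [ 0.8 -0.2]
a (-60, -1.5, 35) [0.6 0.2]
b (-74, -1.5, 125) [-1.   0.1]
b (-60, -30, 0) [-1.  -1.6]
b (-60, -30, 35) [-1.   0.2]
b (-60, -1.5, 35) [0.6 0.3]
```

```bash
python3 - <<'E'
from h import *
s=np.load("s4.npy",allow_pickle=True).item(); Rm=q2R(s["orientation"])
def w(t): return np.array(s["tcp_pos"])+Rm@np.array(t)/1000
S=cam("scene"); a=cv2.imread("pics/scene4.png"); a=cv2.resize(a[115:175,230:310],(800,600),interpolation=cv2.INTER_CUBIC)
for t,c in [((5,12.5,86),(0,0,255)),((-25,12.5,86),(0,255,0)),((5,-12.5,86),(0,0,255)),((-25,-12.5,86),(0,255,0)),((-25,0,35),(255,0,0)),((5,0,35),(255,255,0))]:
    p=proj(S,w(t))[0]; q=(p-[230,115]+.5)*10-.5; print(t,q.round()); cv2.circle(a,tuple(int(v) for v in q),5,c,-1)
cv2.imwrite("pics/scene4c.png",a)
E
```

```text
(5, 12.5, 86) [556. 323.]
(-25, 12.5, 86) [562. 248.]
(5, -12.5, 86) [493. 373.]
(-25, -12.5, 86) [498. 298.]
(-25, 0, 35) [391. 173.]
(5, 0, 35) [388. 249.]
```

View pics/scene4c.png

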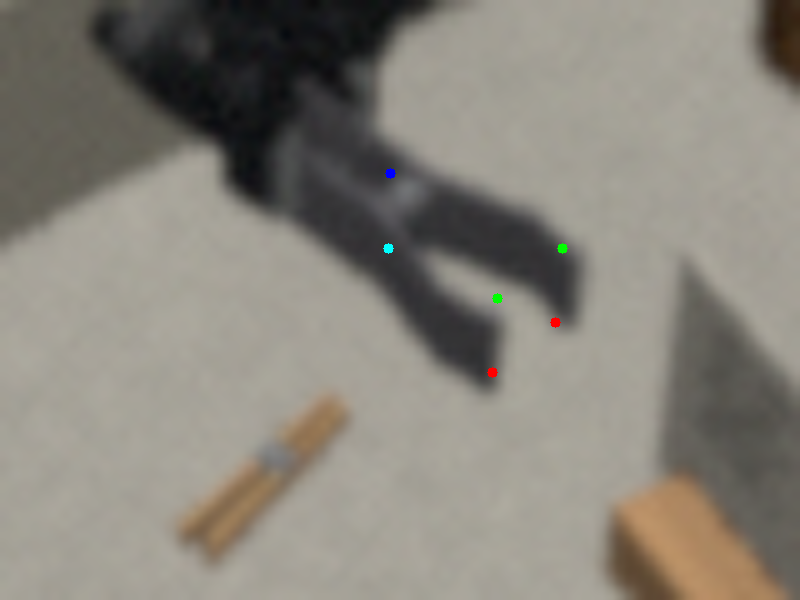

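```bash
python3 - <<'E'
from h import *
a=cv2.imread("pics/w4raw.png"); a=cv2.resize(a[215:325,220:290],(509,800)[::1],interpolation=cv2.INTER_CUBIC); a=cv2.resize(a,(382,600)); 
b=cv2.imread("pics/w2.png"); b=b[300:520,280:500]; b=cv2.resize(b,(410,600) if 0 else (400,400)); 
c=np.zeros((600,800,3),np.uint8); c[:,:382]=a; c[:400,390:790]=b; cv2.imwrite("pics/cmp.png",c)
E
```

```text
(no output)
```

View pics/cmp.png

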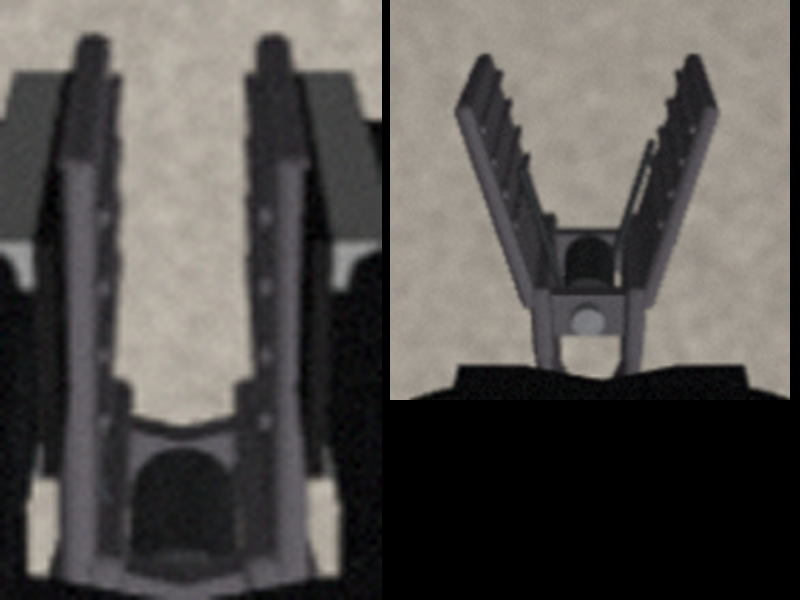

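```bash
python3 - <<'E'
from h import *
T=cam("top");S=cam("scene")
print(onz(T,(180,290),0),onz(T,(180,290),.1),onz(T,(180,297),0.1), onz(T,(133,220),.11))
# front wall inner top corner line in scene0b: bottom edge (300,170)->?, 
for p in [(300,170),(290,95)]: print(onz(S,(80+p[0]/2.2235,80+p[1]/2.222),0.),onz(S,(80+p[0]/2.2235,80+p[1]/2.222),0.1))
s=get_state();Rm=q2R(s["orientation"]);print((Rm.T@(np.array([.4157,.232,.2])-s["tcp_pos"])*100).round(2),s["clock"],np.degrees(np.arctan2(Rm[1,2],Rm[0,2])))
E
```

```text
[0.31651975 0.21917353 0.        ] [0.33426118 0.19899803 0.1       ] [0.31479396 0.1985593  0.1       ] [0.52738186 0.33646969 0.11      ]
[0.34746478 0.03014451 0.        ] [ 0.42300563 -0.00773505  0.1       ]
[0.20674706 0.10107413 0.        ] [0.29617813 0.05619312 0.1       ]
[ 0.21 14.35 -6.27] 9.45 8.983251743579602
```

>>> step_arm(targets=[[[0, 0, 0], [0, 2, -0.8], 1.0], [[0, 0, 0], [0, 3.5, -1.5], 1.0], [[0, 0, 0], [0, 3.5, -1.6], 1.0], [[0, 0, 0], [0, 3.3, -1.5], 1.0], [[0, 0, 0], [0, 2.05, -0.87], 1.0], [[7, 0, 0], [0, 0, 0], 1.0], [[8, 0, 0], [0, 0, 0], 1.0], [[0, 0, 0], [2, 0, 0], 1.0], [[0, 0, 0], [2, 0, 0], 1.0], [[0, 0, 0], [1, 0, 0], 1.0]])

```text
clock: 10.45
tcp_pos: [0.415, 0.2316, 0.1504]
orientation: [0.705, 0.037, 0.707, -0.038]
wrist_force: [-0.1, 0.0, -1.0]
finger_gap: 0.0204
```

>>> step_arm(targets=[[[0, 0, 0], [2, 0, 0], 1.0], [[0, 0, 0], [2, 0, 0], 1.0], [[0, 0, 0], [2, 0, 0], 1.0], [[0, 0, 0], [1.3, 0, 0], 1.0], [[0, 0, 0], [0.7, 0, 0], 1.0], [[0, 0, 0], [0, 0, 0], 1.0], [[0, 0, 0], [0, 0, 0], 1.0], [[0, 0, 0], [0, 0, 0], 1.0], [[0, 0, 0], [0, 0, 0], 1.0], [[0, 0, 0], [0, 0, 0], 1.0]])

```text
clock: 11.45
tcp_pos: [0.4154, 0.2326, 0.0733]
orientation: [0.707, 0.037, 0.706, -0.037]
wrist_force: [0.2, -0.3, -1.1]
finger_gap: 0.02
```

```bash
cat > look.py <<'E'
from h import *
import sys,fit
k=sys.argv[1]; s=get_state(); Rm=q2R(s["orientation"])
print(s["clock"],s["tcp_pos"],s["finger_gap"],s["wrist_force"],"yaw",np.degrees(np.arctan2(Rm[1,2],Rm[0,2])))
p=fit.go(("t","s","a","b")); e=fit.world(p,(-74,0,80)); print("card edge in tool mm",(Rm.T@(e-s["tcp_pos"])*1000).round(1))
w=lambda t: np.array(s["tcp_pos"])+Rm@np.array(t)/1000
for n,(x0,y0,x1,y1) in [("scene",(240,110,320,170)),("top",(150,160,230,240))]:
    im=cv2.cvtColor(read_camera(n),cv2.COLOR_RGB2BGR); cv2.imwrite(f"pics/{n}{k}raw.png",im)
    f=600/(y1-y0); im=cv2.resize(im[y0:y1,x0:x1],(int((x1-x0)*f),600),interpolation=cv2.INTER_CUBIC); cv2.imwrite(f"pics/{n}{k}.png",im)
    c=cam(n); P=lambda X: tuple(int(v) for v in (proj(c,X)[0]-[x0,y0]+.5)*f-.5)
    print(n,"near top",P(fit.world(p,(-74,0,125))),"edge",P(e),"tips",[P(w((h,y,91))) for h in (8,-22) for y in (12.5,-12.5)],"pin",P(w((-22,0,40))))
E
python3 look.py 5
```

```text
11.45 [0.41540475 0.2325587  0.07331416] 0.01997514347492556 [ 0.19705889 -0.26581295 -1.13587399] yaw -5.995739320989396
card edge in tool mm [ -6.6   0.3 118.3]
scene near top (585, 298) edge (573, 397) tips [(554, 356), (487, 386), (561, 291), (493, 322)] pin (439, 202)
top near top (171, 442) edge (197, 446) tips [(165, 512), (228, 520), (147, 512), (212, 520)] pin (161, 651)
```

View pics/scene5.png

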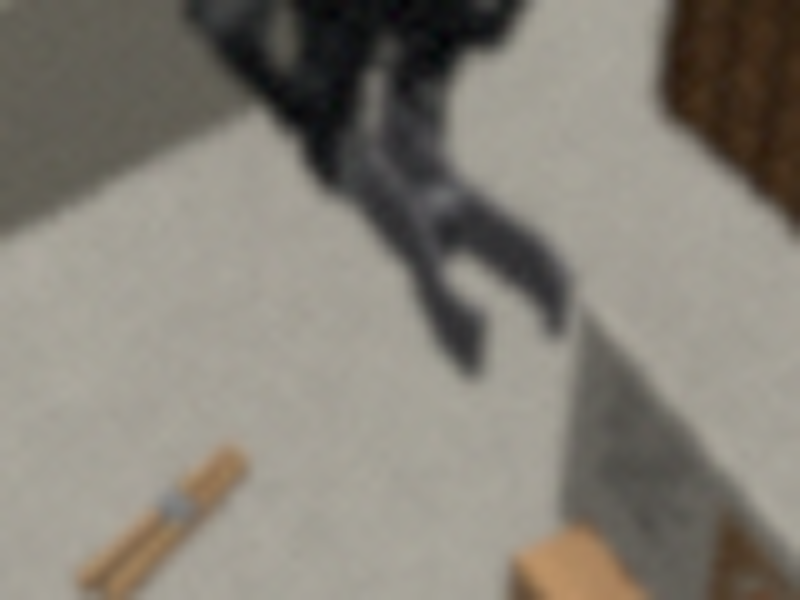

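View pics/top5.png

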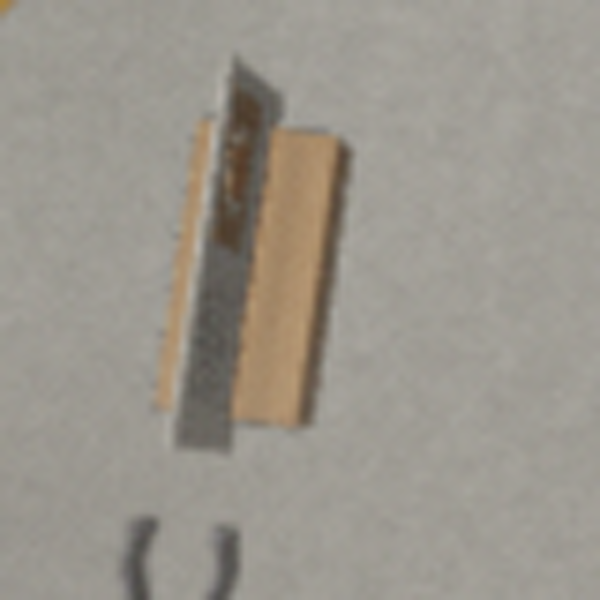

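Predicted and seen tips agree to about 2 mm, and the card plane lies on the jaws' centre line (0.3 mm off). I advance 5.1 cm slowly.

>>> step_arm(targets=[[[0, 0, 0], [0, 0, 0.3], 1.0], [[0, 0, 0], [0, 0, 0.5], 1.0], [[0, 0, 0], [0, 0, 0.5], 1.0], [[0, 0, 0], [0, 0, 0.5], 1.0], [[0, 0, 0], [0, 0, 0.5], 1.0], [[0, 0, 0], [0, 0, 0.3], 1.0], [[0, 0, 0], [0, 0, 0.2], 1.0], [[0, 0, 0], [0, 0, 0], 1.0], [[0, 0, 0], [0, 0, 0], 1.0], [[0, 0, 0], [0, 0, 0], 1.0]])

```text
clock: 12.55
tcp_pos: [0.4426, 0.2294, 0.0727]
orientation: [0.706, 0.037, 0.706, -0.037]
wrist_force: [-0.9, 0.5, -0.2]
finger_gap: 0.0203
```

```bash
python3 look.py 6
```

```text
12.55 [0.44262307 0.22944671 0.0727159 ] 0.02025217200902477 [-0.91651032  0.52931976 -0.24077587] yaw -5.993536701143017
card edge in tool mm [-7.3  0.5 90.9]
scene near top (585, 298) edge (573, 397) tips [(601, 415), (534, 445), (609, 351), (541, 382)] pin (485, 259)
top near top (171, 442) edge (197, 446) tips [(176, 443), (239, 451), (158, 440), (223, 449)] pin (172, 578)
```

View pics/scene6.png

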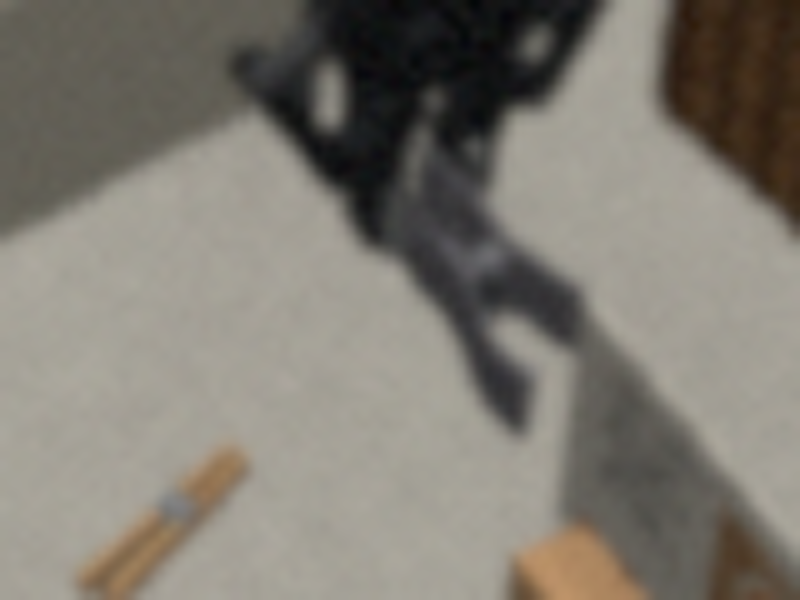

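View pics/top6.png

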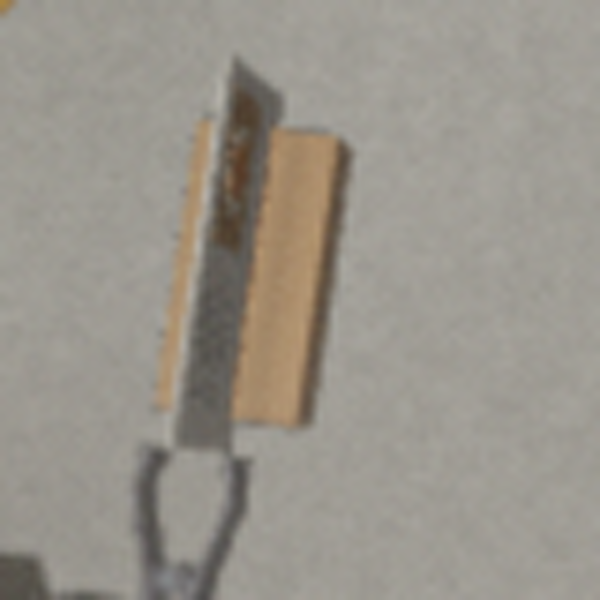

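That call advanced only 2.8 cm, because the rows I wrote summed to that rather than 5.1. The tips at (155,448) and (243,458) straddle the card's near edge (176–232, 450) with room on both sides. I advance the remaining 2.5 cm.

>>> step_arm(targets=[[[0, 0, 0], [0, 0, 0.3], 1.0], [[0, 0, 0], [0, 0, 0.4], 1.0], [[0, 0, 0], [0, 0, 0.4], 1.0], [[0, 0, 0], [0, 0, 0.4], 1.0], [[0, 0, 0], [0, 0, 0.4], 1.0], [[0, 0, 0], [0, 0, 0.3], 1.0], [[0, 0, 0], [0, 0, 0.3], 1.0], [[0, 0, 0], [0, 0, 0], 1.0], [[0, 0, 0], [0, 0, 0], 1.0], [[0, 0, 0], [0, 0, 0], 1.0]])

```text
clock: 13.65
tcp_pos: [0.4675, 0.2268, 0.0727]
orientation: [0.706, 0.037, 0.706, -0.037]
wrist_force: [-0.4, -0.7, -0.8]
finger_gap: 0.02
```

```bash
python3 look.py 7
```

```text
13.65 [0.46749243 0.22683928 0.07272384] 0.02004558492435507 [-0.36211248 -0.65088047 -0.79680551] yaw -5.993993346337618
card edge in tool mm [-7.3  0.5 65.9]
scene near top (585, 298) edge (573, 397) tips [(645, 468), (578, 499), (655, 404), (586, 436)] pin (529, 311)
top near top (171, 442) edge (197, 446) tips [(185, 380), (247, 387), (167, 375), (232, 383)] pin (181, 513)
```

View pics/scene7.png

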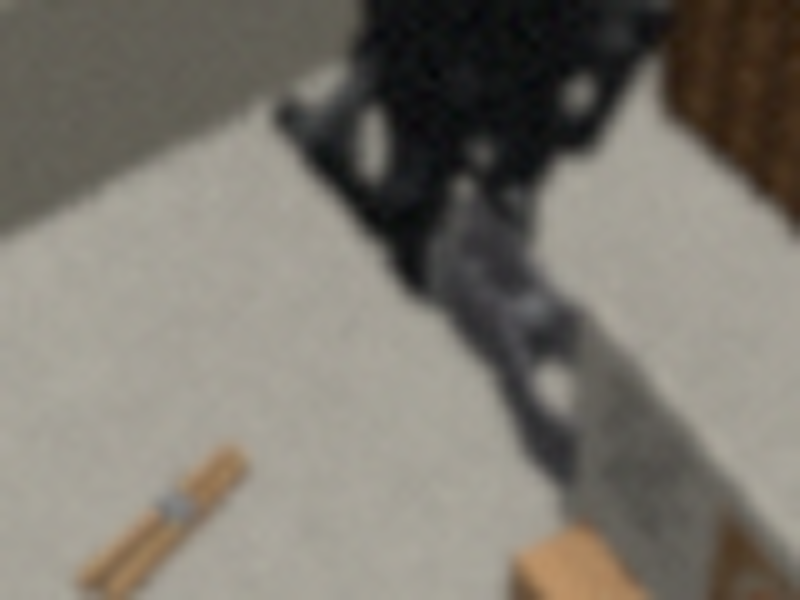

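View pics/top7.png

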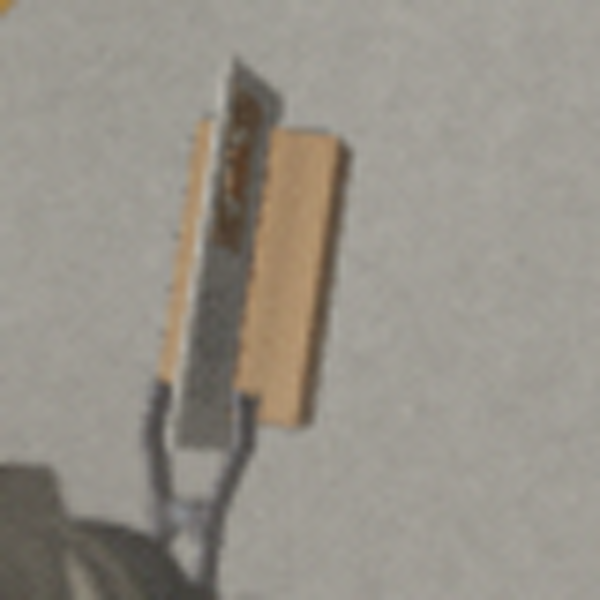

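In the last top view the lips are at (163,383) and (246,393) on either side of the card. The near edge (176–232, 447) is about 24 mm behind the tips, and I work out about 13 mm clear on each side. The block sits at the same pixels as before. I hand in.

```bash
python3 - <<'E'
from h import *
a=cv2.imread("pics/top5raw.png").astype(float);b=cv2.imread("pics/top7raw.png").astype(float)
print("block region diff px",np.abs(a-b).mean(2)[165:208,170:198].mean())
s=get_state();print(s["clock"],np.abs(s["qvel"]).max(),s["finger_gap"],s["wrist_force"])
print(hand_in())
E
```

```text
block region diff px 1.9498892580287932
13.75 0.0008907045527933662 0.020315731777971965 [-0.51715719 -0.12221088 -0.39913937]
the job is handed in; nothing more can be done
None
```

I gripped the grey clip by its handles, squeezed it fully open on the floor and lifted it. I brought it straight in over the near upright edge of the card in the beech block. It is still held there, open and still, at about 13.8 s.

**Last checks**
- **Depth:** the card edge is about 24 mm behind the jaw tips, and the jaws' mid-height is within about 1 mm of the 80 mm mark.
- **Clearance:** the card plane is about 0.5 mm off the tool's centre line. In the top view I work out roughly 13 mm from each lip to the card. The scene picture shows the near jaw well; the card hides the far one.
- **Contact:** wrist force is under 1 N and the arm is not moving. The block region looks the same as before the approach (image noise only).

**What disagreed**
- The finger gap reads 20 mm, not the 24 mm stated for fully squeezed. The pictures show the handles parallel and the jaws wide open.
- The clip sits about 3–6 mm further forward in the grip than planned. I allowed for this.
- The camera views put the card edge up to about 4 mm apart along its length. I used a joint fit.
- When the fingers closed, the fingertips pressed the floor with about 10 N, well under the limit.
- My first approach move fell short of what I announced, 2.8 cm instead of 5.1 cm. The next move made up the rest.

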